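Free the charged lantern pack from its sprung dock and put it away

ROBOT

A 7-joint arm with a two-finger parallel gripper is mounted at the origin on the work surface. World frame = base frame: x ahead of the robot, y to its left, z up, the work surface at z = 0. Lengths are in m, angles in rad, forces in N, time in s.
With the tool pointing down it reaches from about 0.4 to 0.85 m from the base axis. Payload 10.4 kg.
Tool frame: the origin (TCP) lies at the very end of the fingers, on their centre line; the grasp point (between the pads) lies robot.grasp_offset behind it (robot.grasp_offset is the distance from the TCP to the grasp point, in m); z points along the fingers, y is the direction in which the jaws open and shut (so a half turn about z gives the same grasp; the last joint's range is limited). The gripper opens to 85 mm and grips with 20 to 120 N. Pads are 22 mm wide; open, the fingers measure 114 mm over their backs; the gripper's body (76 mm by 85 mm) begins 54 mm behind the grasp point. The pads swing forward as they close: fully open they stand 13 mm farther back than shut.
Start: joints at [-1.196, 0.332, -0.065, 1.46, 0.022, 1.35, -0.088], TCP at [0.242, 0.576, 0.205] pointing down, gripper open.
Joint ranges: [-2.6, 2.6], [-0.5, 2.12], [-1.47, 1.34], [0.16, 2.42], [-1.27, 4.41], [0.06, 2.06], [-2.6, 2.6]. Speed limits (rad/s): [2.22, 2.22, 2.79, 2.79, 3.14, 3.14, 3.14].

INTERFACE

Orientations are given as a 3x3 rotation matrix whose columns are the frame's x, y, z axes.
In Python, from plant import robot gives the robot as it stands.
- The arm moves only by the tool move_arm, never from a script. Its argument "motion" is one flat list of numbers, 5 for each row, row after row: the shift along the tool's x, y, z in mm, then the turn about the tool's z in degrees, then the gripper command: -1 is fully open, 1 is shut, values between are in proportion. In form: [dx, dy, dz, roll, claw, dx, dy, dz, roll, claw, ...]. A call has 1 to 10 rows; each row is the pose to reach, as a shift and turn from the pose commanded when the call began, along the tool's axes at that moment; what a row does not reach only later rows make up. A row lasts 1/10 s, in which the tool goes at most 50 mm and 8.59 degrees, less where a joint would pass 70% of its speed; a pose out of reach is approached as far as the arm can. A call with a gripper value outside its range is refused whole. The fingers move at their own pace and stop on an object; "newtons" is the grip in N (left out, the last holds). Time passes only in rows, so rows that repeat a pose let the fingers close. It gives the time, the measured TCP pose, the force and the opening at its end, in the units of the state.
- robot.state(): the state, without advancing time (a new reading comes with each control period).
- robot.camera(name): name is "side" or "top"; returns the picture (480x640x3 uint8, red, green, blue); there is no depth.
- robot.camera_params(name): a dict with "fx", "fy", "cx", "cy" (pixels), "position" and "rotation" of the camera in the world. Camera axes: x right, y down, z forward; pixel columns grow to the right and rows downward; lengths in m; the calibration is good to about 2 mm. A picture is of the moment at which its call begins. camera_params takes no time and is no camera call.
- robot.hand_in(): hands the job in, once; it reports no verdict.
The state is a dict: "t": time; "qpos": joint angles; "qvel": joint speeds; "joint_torque": joint torques, N m; "position": TCP position; "tcp_rot": TCP orientation; "wrist_force": force on the tool from outside, world axes, zero at the start; "moment": the same for the moment, N m; "width": finger opening in m.
Only numpy, scipy, OpenCV 4.12 (cv2) and the standard library are available. Lean on these libraries where they do the work, as an engineer would, in place of code of your own. Each camera call takes 0.05 s, during which the arm holds its last target.

TASK

The lantern's green battery pack has finished charging in the grey dock. Swing the dock's sprung clamp arm up by the red lip on its front until it passes its hold-open point and stands open by itself, then draw the pack level out from under the terminal hood without prying it against the hood, and set it down gently, flat and right way up, in the wide empty compartment of the blue battery organiser. Leave the clamp standing open for the next pack, and leave the tumbler, the spectacles case and the hairbrush where they are.

Things in the scene. Friction and masses are not known exactly. Their poses are not given: they have to be found in the camera images.
- dock: Grey charging dock screwed to the plank; base plate 218 long (x = -95 to +123 in its frame), 150 wide, 10 thick. Origin: on the plank, under the bed; z up, -x is its open front, roughly towards the organiser. The pack lies along x; with the clamp open its sides are free for fingers from x = -54 to +25, down to z = 10. 8 high guides at x -72 to -54, |y| 30 to 35; hinge ears and spring at the back.
- dock_bed (a point): The point in the dock where the pack's centre rests: 32 above the plank, dock axes.
- hood: Fixed black terminal hood. Origin: middle of the front edge of its underside, 57 above the plank, dock axes. The pack's far end reaches 10 under it (3 clear above and beside), so the pack must not go straight up: draw it level 15 or more towards the dock's front (-x) first, then lift. Nothing closes that end.
- clamp: Clamp arm: aluminium bonnet, 104 wide, over the pack, its rubber pad on the pack's top near the front. Origin on the hinge axis, at dock x = +62, z = 80. Shut, its axes equal the dock's; opening turns it about its +y (front end rises and swings back, away from the dock's front) to a stop at 105 deg. Flat top 17 above the hinge, slots too narrow for fingers: nothing to pinch from above.
- spring_anchor (a point): Slide at the back of the dock's +y side, hooked to the clamp's over-centre spring. Its setting differs from time to time. The arm needs 5 to 7 N straight up at the lip (8 to 15 N square to it) to start, less as it rises, nothing at the dead centre, which is felt at 50 to 67 deg. Short of it the arm snaps shut if let go; past it the spring swings it on, damped, to the stop and holds it there.
- clamp_lip (a point): Middle of the red lip, the undercut front face of the clamp: 40 long, 96 wide, clamp axes; at (-163, 0, -1) in the clamp's frame, 79 above the plank when shut. The face looks forward and down, along (-0.766, 0, -0.643); its upper edge is farthest forward, outwards along it is (-0.643, 0, 0.766). Lift by a finger laid along it from in front (tilted 40 deg), turning with the arm about the hinge.
- pack_center (a point): Centre of the lantern's battery pack: green block, 110 long (x) x 56 wide (y) x 44 high, 0.3 to 0.6 kg, black front end (-x), brass contacts on the far end (+x), yellow patch on the top (+z). In the dock its axes are the dock's. Grip it across its 56 width.
- organiser: Blue open battery organiser, 170 (x) x 260 (y) x 38 high, walls and floor 4 thick, fixed to the plank. Origin: centre of its underside. The wide empty compartment is its -y half; the +y half has four small compartments holding cells.
- bay (a point): Centre of the wide compartment's floor, 4 above the plank, organiser axes. Compartment inside 162 (x) x 130 (y), walls rise 34 above this point.
- tumbler: Steel tumbler, 76 across, 105 high, upright. Origin: centre of its foot. Leave alone.
- spec_case: Dark red plastic spectacles case, 64 x 160 x 40 high. Origin: centre of its underside. Leave alone.
- hairbrush: Wooden hairbrush lying bristles up, 58 wide, about 208 long (along its y), 34 high. Origin: middle of its length, on the plank. Leave alone.
Things that resemble listed ones, but are neither listed nor needed, are in the scene too. There is more than one size of the part that bears pack_center; the job needs the smallest.

How it is judged:
By the outcome, as a careful person would: the job done as asked, in the order asked, and still so for the second after the job is handed in, with the robot touching nothing.
It also fails if it takes over 69 s, if anything falls off the work surface, if the arm or the gripper's body presses on something with over 40 N, if the wrist force passes 120 N, or if a joint passes its speed limit or range.

## Working session

There is one attempt and no reset: what is moved stays moved. The work goes in short steps, Python scripts to look and compute and a tool call to move; the robot and the scene stay as the last step left them, time stands still between calls to the robot, and variables do not carry over. Pictures are saved under pics/ and viewed, and the job is handed in when it is done.

Besides the shell and the picture viewer there is one more tool, called by a JSON object that holds its "name" and its "arguments", one argument or row to a line. move_arm: Moves the arm, as the interface text tells. Its arguments: {"type":"object","properties":{"motion":{"type":"array"},"newtons":{"type":"number"}},"required":["motion"]}

```bash
ls; mkdir -p pics; python3 - <<'E'
from plant import robot
import cv2,json
for n in("side","top"):
    im=robot.camera(n); cv2.imwrite(f"pics/{n}0.png",im[:,:,::-1])
    print(n,robot.camera_params(n))
print(robot.state()); print(robot.grasp_offset)
E
```

```text
pics
side {'fx': 565.6194181486312, 'fy': 565.6194181486312, 'cx': 318.9634447532917, 'cy': 237.6224854354178, 'position': array([-0.13588584, -0.55166508,  0.84659135]), 'rotation': array([[ 0.65542543, -0.49059666,  0.57422332],
       [-0.75521548, -0.41747666,  0.50533436],
       [-0.00819052, -0.76487133, -0.64413101]])}
top {'fx': 540.085143403906, 'fy': 540.085143403906, 'cx': 319.24678514402905, 'cy': 241.55494373685778, 'position': array([0.34504344, 0.07725272, 1.29072111]), 'rotation': array([[ 0.02095348, -0.98351052,  0.17963298],
       [-0.99960777, -0.02394815, -0.01451846],
       [ 0.01858094, -0.17925832, -0.98362656]])}
{'t': 0.1, 'qpos': array([-1.19560735,  0.33282267, -0.06467433,  1.46084282,  0.02159817,
        1.34991216, -0.08852685]), 'qvel': array([-1.51644550e-05, -2.35150187e-03,  1.25711730e-03, -3.53812985e-03,
       -2.83807588e-04,  4.59160808e-04, -5.96290559e-04]), 'joint_torque': array([ 6.50663133e-04, -6.26742411e+01,  4.84897324e-02, -3.92435718e+01,
        1.63351593e-02,  6.90244007e-03, -4.54294957e-05]), 'position': array([0.24198844, 0.57585267, 0.20389364]), 'tcp_rot': array([[-9.21907136e-01,  3.87410686e-01, -4.39480713e-04],
       [ 3.87410930e-01,  9.21906341e-01, -1.21268857e-03],
       [-6.46484550e-05, -1.28824588e-03, -9.99999168e-01]]), 'wrist_force': array([ 0.63072529, -0.70817625,  0.56669128]), 'moment': array([-0.03518579, -0.01825548, -0.0268939 ]), 'width': 0.08553636133004647}
0.0187
```

View pics/side0.png

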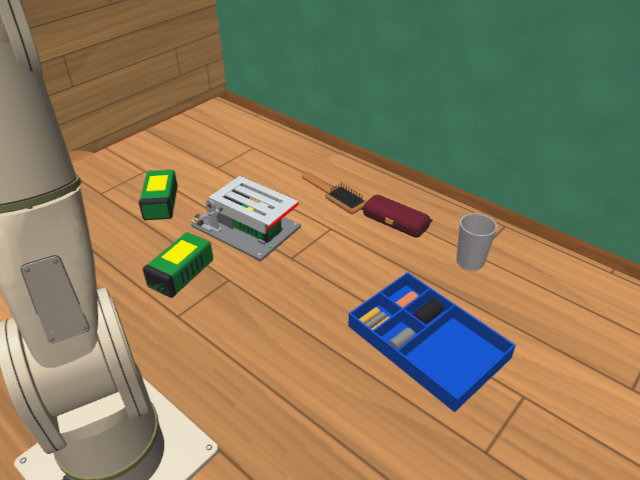

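View pics/top0.png

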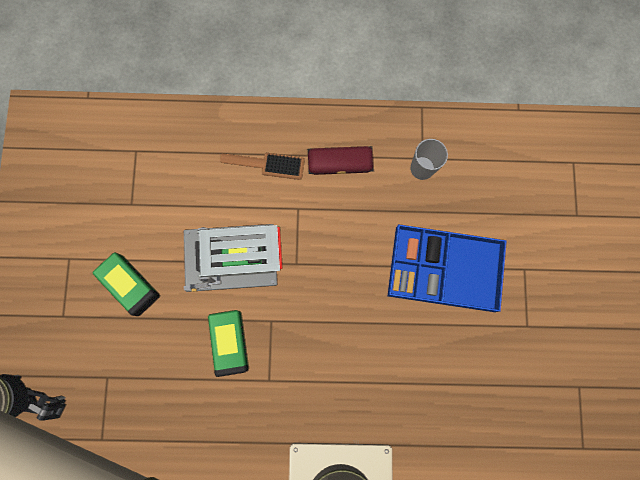

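```bash
cat > h.py <<'E'
import numpy as np,cv2
from plant import robot
P={n:robot.camera_params(n) for n in("side","top")}
def ray(n,u,v):
    p=P[n]; d=p["rotation"]@np.array([(u-p["cx"])/p["fx"],(v-p["cy"])/p["fy"],1]); return np.array(p["position"]),d
def onz(n,u,v,z):
    o,d=ray(n,u,v); return o+d*(z-o[2])/d[2]
def proj(n,X):
    p=P[n]; c=p["rotation"].T@(np.array(X)-p["position"]); return np.array([p["fx"]*c[0]/c[2]+p["cx"],p["fy"]*c[1]/c[2]+p["cy"]])
def crop(src,dst,x0,y0,x1,y1,s):
    im=cv2.imread(src)[y0:y1,x0:x1]; cv2.imwrite(dst,cv2.resize(im,None,fx=s,fy=s,interpolation=cv2.INTER_CUBIC))
E
python3 - <<'E'
from h import *
crop("pics/top0.png","pics/top0d.png",170,215,300,305,6)
crop("pics/side0.png","pics/side0d.png",180,165,310,265,6)
for n in("top","side"):
    im=cv2.imread(f"pics/{n}0.png"); h=cv2.cvtColor(im,cv2.COLOR_BGR2HSV)
    def m(lo,hi,nm,k=1):
        M=cv2.inRange(h,lo,hi); c,_=cv2.findContours(M,cv2.RETR_EXTERNAL,cv2.CHAIN_APPROX_NONE)
        for q in sorted(c,key=cv2.contourArea)[::-1][:k]:
            r=cv2.minAreaRect(q); print(n,nm,cv2.contourArea(q),np.round(r[0],1),np.round(cv2.boxPoints(r),1).tolist())
            print('   quad',cv2.approxPolyDP(q,4,True)[:,0].tolist())
    m((105,150,60),(125,255,255),"blue")
    m((0,200,150),(5,255,255),"red",2)
    m((50,100,60),(75,255,255),"green",4)
E
```

```text
top blue 7890.5 [447.7 268. ] [[385.79998779296875, 295.29998779296875], [396.5, 223.89999389648438], [509.5, 240.8000030517578], [498.8999938964844, 312.1000061035156]]
   quad [[396, 227], [388, 295], [499, 310], [504, 240]]
top red 10.5 [279.5 249.5] [[279.0, 243.0], [280.0, 243.0], [280.0, 256.0], [279.0, 256.0]]
   quad [[280, 243], [279, 256]]
top red 9.5 [278.5 233.5] [[278.0, 227.0], [279.0, 227.0], [279.0, 240.0], [278.0, 240.0]]
   quad [[279, 227], [278, 240]]
top green 1682.0 [226.3 339.7] [[207.0, 313.70001220703125], [238.3000030517578, 309.6000061035156], [245.60000610351562, 365.70001220703125], [214.3000030517578, 369.70001220703125]]
   quad [[236, 310], [208, 316], [215, 369], [245, 364]]
top green 1593.0 [120.9 280.7] [[91.30000305175781, 272.5], [114.4000015258789, 250.6999969482422], [150.39999389648438, 288.79998779296875], [127.30000305175781, 310.70001220703125]]
   quad [[113, 253], [93, 274], [128, 310], [150, 289]]
top green 84.0 [241.5 263. ] [[222.0, 261.0], [261.0, 261.0], [261.0, 265.0], [222.0, 265.0]]
   quad [[222, 265], [261, 263]]
top green 21.0 [
[... 1787 characters left out ...]
], [312, 0], [260, 0], [245, 9], [241, 0]]
side green 1895.5 [183.5 258.4] [[147.89999389648438, 263.8999938964844], [191.8000030517578, 223.39999389648438], [219.10000610351562, 253.0], [175.1999969482422, 293.5]]
   quad [[208, 241], [185, 233], [148, 264], [171, 275], [177, 291], [212, 259]]
side green 737.0 [157.5 184. ] [[141.0, 170.0], [174.0, 170.0], [174.0, 198.0], [141.0, 198.0]]
   quad [[173, 171], [148, 171], [141, 198], [169, 197]]
side green 334.0 [155.  210.8] [[140.89999389648438, 204.3000030517578], [168.1999969482422, 202.6999969482422], [169.10000610351562, 217.3000030517578], [141.8000030517578, 218.89999389648438]]
   quad [[166, 204], [141, 205], [144, 217], [168, 217]]
```

View pics/top0d.png

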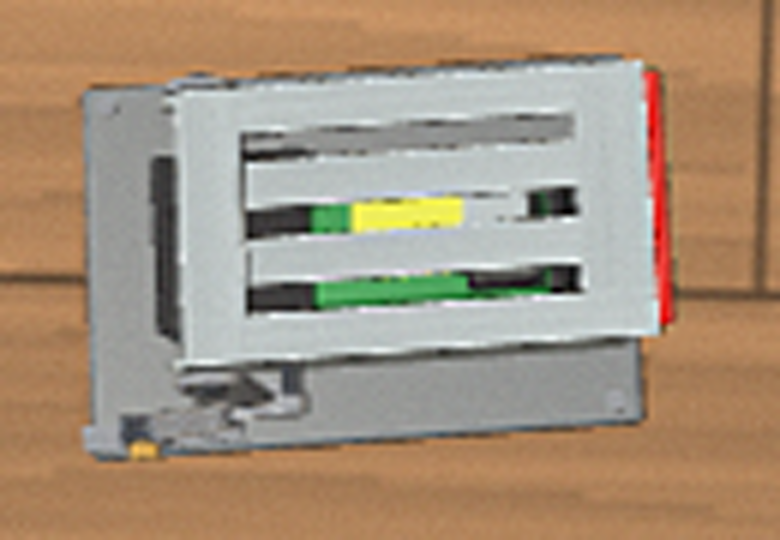

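View pics/side0d.png

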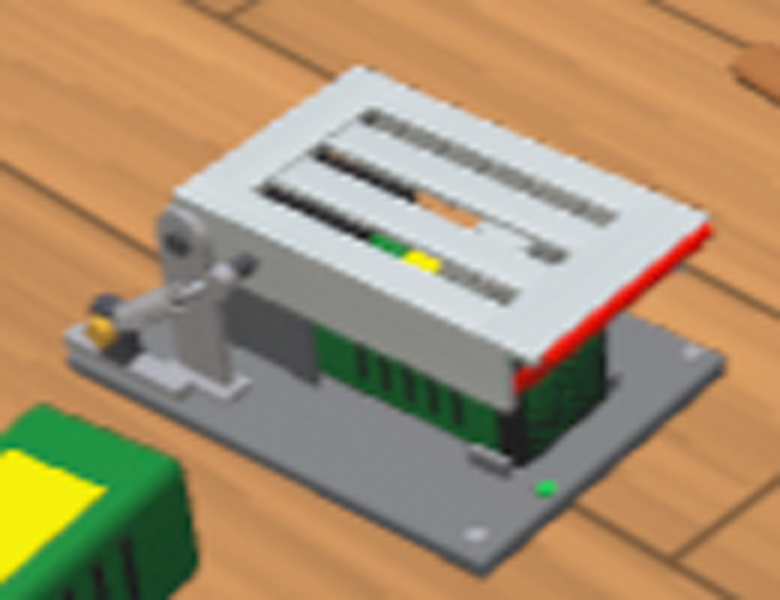

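```bash
python3 - <<'E'
from h import *
np.set_printoptions(precision=4,suppress=True)
T=lambda x,y,z:onz("top",170+(x+.5)/6-.5,215+(y+.5)/6-.5,z)
S=lambda x,y,z:onz("side",180+(x+.5)/6-.5,165+(y+.5)/6-.5,z)
print("base top: bk-y",T(85,88,.01),"bk+y",T(95,458,.01),"fr+y",T(643,422,.01))
print("base side: fr+y",S(482,568,.01),"fr-y",S(722,355,.01),"bk+y",S(70,342,.01))
print("clamp top-view: ",T(180,95,.097),T(640,60,.097),T(660,335,.097),T(180,368,.097))
print("clamp side-view: ",S(360,67,.097),S(712,212,.097),S(522,365,.097),S(175,190,.097))
print("lip top edges T",T(660,70,.094),T(674,322,.094),"S",S(712,225,.094),S(515,375,.094))
for c in ([396,227],[388,295],[499,310],[504,240]): print("org top z38",onz("top",*c,.038))
for c in ([406,273],[350,312],[454,404],[514,345]): print("org side z38",onz("side",*c,.038))
crop("pics/top0.png","pics/top0o.png",380,215,515,320,6)
crop("pics/side0.png","pics/side0o.png",340,262,520,412,4)
E
```

```text
base top: bk-y [0.6011 0.3854 0.01  ] bk+y [0.4528 0.3717 0.01  ] fr+y [0.4719 0.157  0.01  ]
base side: fr+y [0.47   0.1552 0.01  ] fr-y [0.6192 0.1724 0.01  ] bk+y [0.4575 0.3754 0.01  ]
clamp top-view:  [0.5819 0.3289 0.097 ] [0.5996 0.1575 0.097 ] [0.4957 0.1464 0.097 ] [0.4794 0.3227 0.097 ]
clamp side-view:  [0.5823 0.3288 0.097 ] [0.6012 0.1574 0.097 ] [0.4908 0.147  0.097 ] [0.4806 0.3212 0.097 ]
lip top edges T [0.5966 0.15   0.094 ] [0.5011 0.1415 0.094 ] S [0.5981 0.1548 0.094 ] [0.4878 0.1477 0.094 ]
org top z38 [ 0.6134 -0.1229  0.038 ]
org top z38 [ 0.4516 -0.1035  0.038 ]
org top z38 [ 0.4227 -0.3614  0.038 ]
org top z38 [ 0.5883 -0.3798  0.038 ]
org side z38 [ 0.6157 -0.1282  0.038 ]
org side z38 [ 0.4562 -0.1079  0.038 ]
org side z38 [ 0.4084 -0.3639  0.038 ]
org side z38 [ 0.5859 -0.3826  0.038 ]
```

View pics/top0o.png

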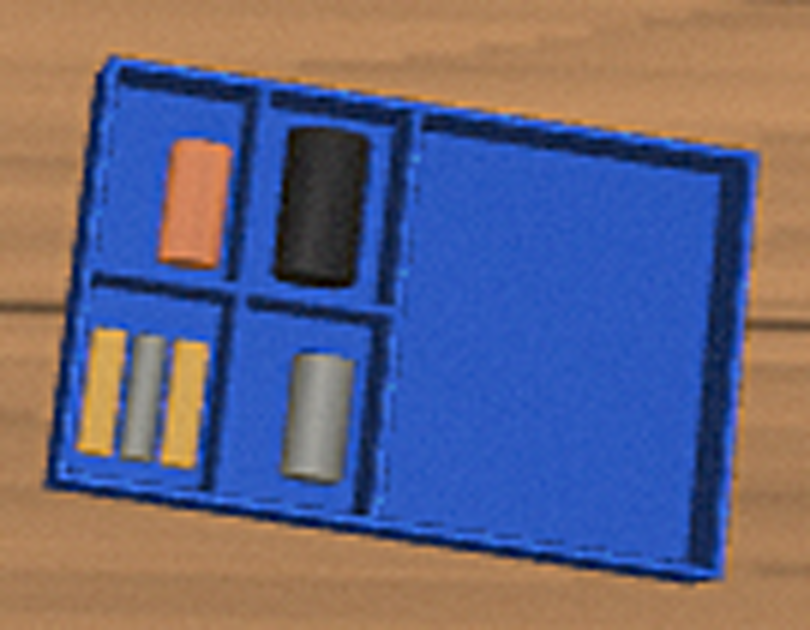

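View pics/side0o.png

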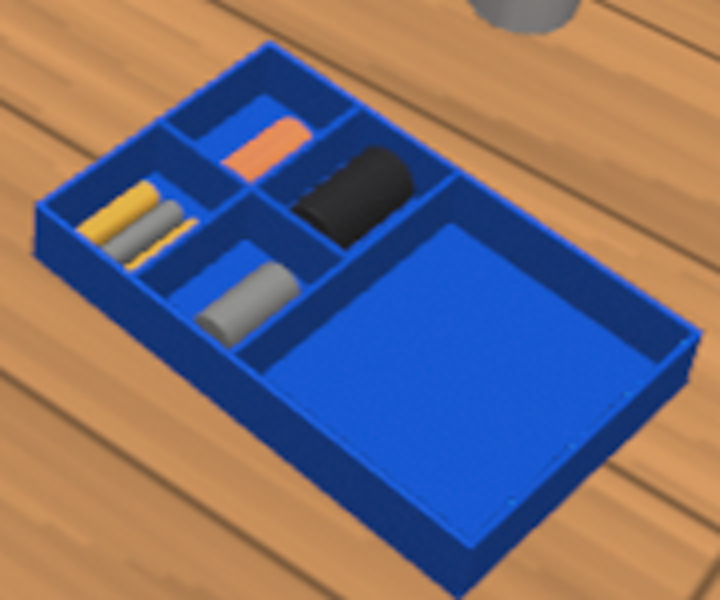

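Top view: the dock is at about (232,258) and the red lip at about (281,248). The organiser is at (447,268), with its wide bay on the right. Three green packs are visible: two loose ones at (228,343) and (125,283), larger than the third, and one under the clamp at (240,255). The task pack is the one in the dock, and the side crop confirms it lies under the bonnet. The sensed dock yaw is about 95.6°, with its origin near (0.537, 0.258). I'll move to a point in front of the lip.

{"name": "move_arm", "arguments": {
  "motion": [-464, -307, 0, 61.6, 1, -464, -307, 0, 61.6, 1, -464, -307, 0, 61.6, 1, -464, -307, 0, 61.6, 1, -464, -307, 0, 61.6, 1, -464, -307, 0, 61.6, 1, -464, -307, 0, 61.6, 1, -464, -307, 0, 61.6, 1, -464, -307, 0, 61.6, 1, -464, -307, 0, 61.6, 1],
  "newtons": 60
}}

```text
t: 1.1
position: [0.5203, 0.1585, 0.2046]
tcp_rot: [[-0.098, 0.995, -0.0], [0.995, 0.098, 0.0], [0.0, -0.0, -1.0]]
wrist_force: [0.3, 0.6, 0.2]
width: -0.0
```

{"name": "move_arm", "arguments": {
  "motion": [0, 0, 0, 0, 1, 0, 0, 0, 0, 1]
}}

```text
t: 1.3
position: [0.5199, 0.1591, 0.2043]
tcp_rot: [[-0.095, 0.995, -0.001], [0.995, 0.095, -0.0], [-0.0, -0.001, -1.0]]
wrist_force: [-0.1, 2.2, -0.2]
width: 0.0003
```

{"name": "move_arm", "arguments": {
  "motion": [-24, 13, 0, 0, 1, -48, 26, 0, 0, 1, -48, 26, 45, 0, 1, -48, 26, 95, 0, 1, -48, 26, 120, 0, 1, -48, 26, 145, 0, 1, -48, 26, 145, 0, 1]
}}

```text
t: 2.0
position: [0.5472, 0.1162, 0.0562]
tcp_rot: [[-0.1, 0.995, -0.006], [0.995, 0.1, -0.002], [-0.001, -0.006, -1.0]]
wrist_force: [-0.4, 0.3, 0.5]
width: -0.0001
```

```bash
python3 - <<'E'
from h import *
for n in("side","top"): cv2.imwrite(f"pics/{n}1.png",robot.camera(n)[:,:,::-1])
crop("pics/top1.png","pics/top1d.png",170,205,310,305,5)
crop("pics/side1.png","pics/side1d.png",180,125,340,265,4)
s=robot.state(); print(s["position"],s["qpos"],s["wrist_force"])
E
```

```text
[0.54990763 0.11619491 0.05997848] [-0.61881708  0.33337464  0.38956637  1.81339412 -0.14638942  1.02350991
 -0.07262865] [-0.21598632 -0.15505491  0.36639733]
```

View pics/side1d.png

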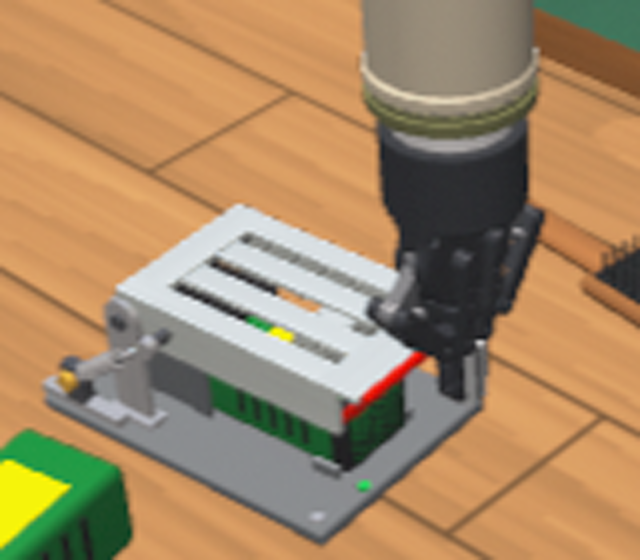

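View pics/top1d.png

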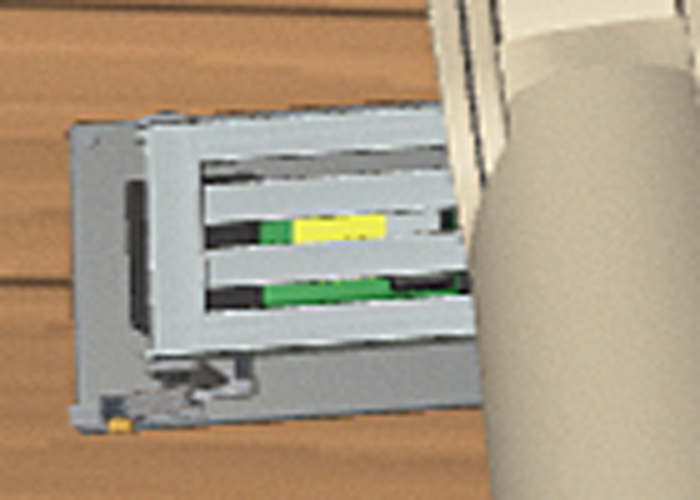

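{"name": "move_arm", "arguments": {
  "motion": [5, 0, 0, 0, 1, 10, 0, 0, 0, 1, 13, 0, 0, 0, 1, 15, 0, 0, 0, 1, 15, 0, 0, 0, 1]
}}

```text
t: 2.6
position: [0.5488, 0.1306, 0.0598]
tcp_rot: [[-0.098, 0.995, 0.0], [0.995, 0.098, 0.0], [0.0, 0.0, -1.0]]
wrist_force: [0.1, 0.1, -0.6]
width: -0.0
```

{"name": "move_arm", "arguments": {
  "motion": [1, 0, 0, 0, 1, 2, 0, 0, 0, 1, 3, 0, 0, 0, 1, 4, 0, 0, 0, 1, 4, 0, 0, 0, 1]
}}

```text
t: 3.1
position: [0.5484, 0.1339, 0.0596]
tcp_rot: [[-0.098, 0.995, -0.0], [0.995, 0.098, -0.0], [-0.0, -0.0, -1.0]]
wrist_force: [0.2, 0.2, 0.3]
width: -0.0
```

{"name": "move_arm", "arguments": {
  "motion": [1, 0, 0, 0, 1, 2, 0, 0, 0, 1, 3, 0, 0, 0, 1, 4, 0, 0, 0, 1, 4, 0, 0, 0, 1]
}}

```text
t: 3.6
position: [0.5483, 0.1345, 0.0596]
tcp_rot: [[-0.095, 0.995, -0.0], [0.995, 0.095, -0.004], [-0.004, -0.0, -1.0]]
wrist_force: [0.3, -11.9, 2.5]
width: -0.0003
```

{"name": "move_arm", "arguments": {
  "motion": [1, 0, -1, 0, 1, 2, 0, -3, 0, 1, 2, 0, -5, 0, 1, 2, 0, -7, 0, 1, 2, 0, -7, 0, 1]
}}

```text
t: 4.1
position: [0.5481, 0.1351, 0.066]
tcp_rot: [[-0.094, 0.996, -0.001], [0.996, 0.094, -0.005], [-0.005, -0.001, -1.0]]
wrist_force: [2.4, -15.0, -4.1]
width: -0.0001
```

```bash
python3 - <<'E'
from h import *
cv2.imwrite("pics/side2.png",robot.camera("side")[:,:,::-1])
crop("pics/side2.png","pics/side2d.png",180,155,310,265,6)
E
```

```text
(no output)
```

View pics/side2d.png

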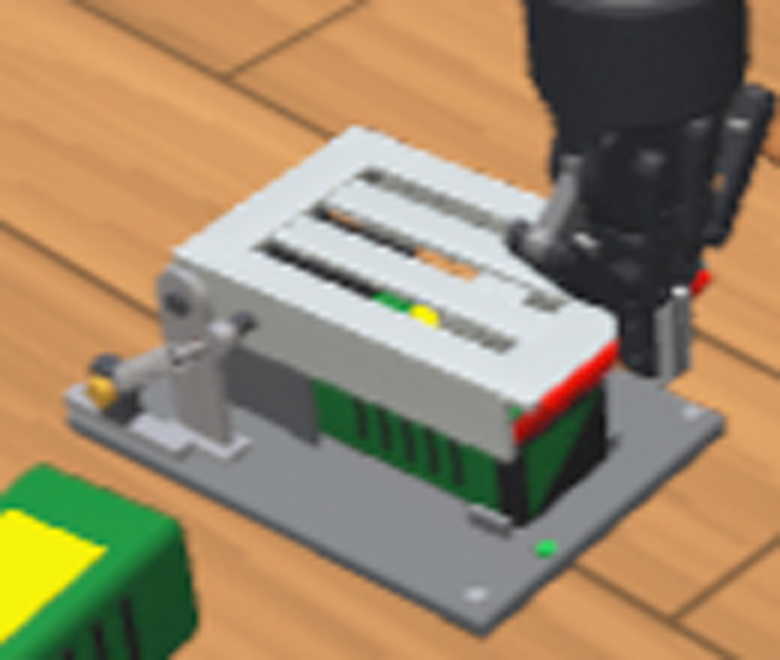

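{"name": "move_arm", "arguments": {
  "motion": [2, 0, 0, 0, 1, 4, 0, 0, 0, 1, 5, 0, -2, 0, 1, 5, 0, -5, 0, 1, 5, 0, -8, 0, 1, 5, 0, -8, 0, 1]
}}

```text
t: 4.75
position: [0.5479, 0.1365, 0.074]
tcp_rot: [[-0.091, 0.996, -0.001], [0.996, 0.091, -0.009], [-0.009, -0.001, -1.0]]
wrist_force: [3.3, -24.3, -2.0]
width: -0.0
```

```bash
python3 - <<'E'
from h import *
cv2.imwrite("pics/side3.png",robot.camera("side")[:,:,::-1])
crop("pics/side3.png","pics/side3d.png",180,155,310,265,6)
E
```

```text
(no output)
```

View pics/side3d.png

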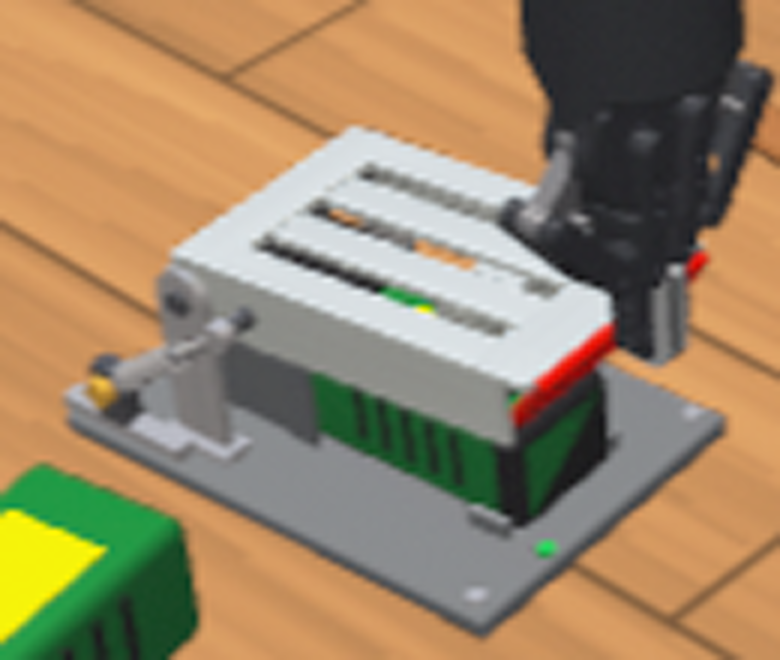

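{"name": "move_arm", "arguments": {
  "motion": [1, 0, -4, 0, 1, 1, 0, -8, 0, 1, 2, 0, -12, 0, 1, 2, 0, -16, 0, 1, 3, 0, -20, 0, 1, 4, 0, -24, 0, 1, 4, 0, -24, 0, 1]
}}

```text
t: 5.5
position: [0.5475, 0.1423, 0.0985]
tcp_rot: [[-0.092, 0.996, -0.001], [0.996, 0.092, -0.007], [-0.007, -0.001, -1.0]]
wrist_force: [1.2, -20.4, 0.9]
width: -0.0
```

```bash
python3 - <<'E'
from h import *
cv2.imwrite("pics/side4.png",robot.camera("side")[:,:,::-1])
crop("pics/side4.png","pics/side4d.png",180,155,310,265,6)
E
```

```text
(no output)
```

View pics/side4d.png

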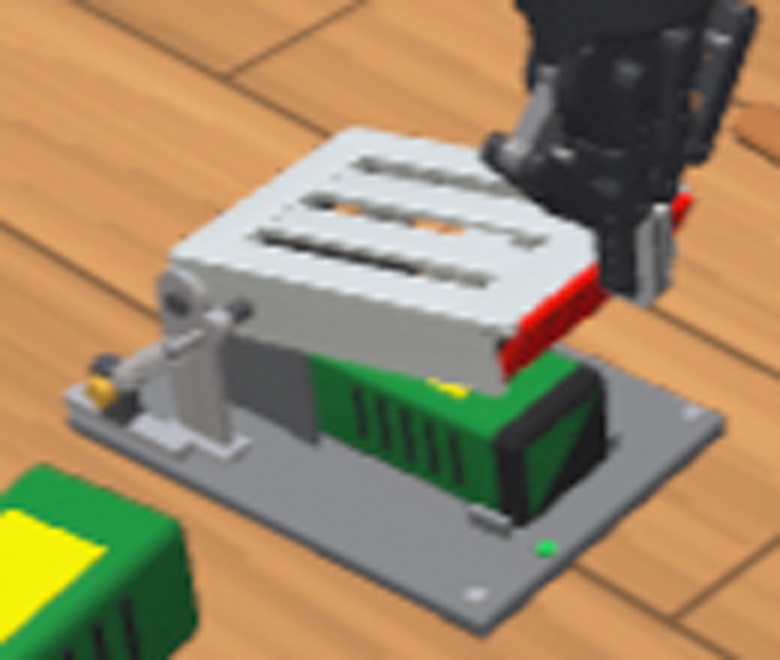

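{"name": "move_arm", "arguments": {
  "motion": [4, 0, -9, 0, 1, 7, 0, -17, 0, 1, 10, 0, -24, 0, 1, 14, 0, -31, 0, 1, 18, 0, -38, 0, 1, 22, 0, -44, 0, 1, 27, 0, -50, 0, 1, 32, 0, -56, 0, 1, 32, 0, -56, 0, 1]
}}

```text
t: 6.45
position: [0.5451, 0.1738, 0.1565]
tcp_rot: [[-0.092, 0.996, 0.001], [0.996, 0.092, -0.007], [-0.007, 0.0, -1.0]]
wrist_force: [-5.0, -25.9, 15.6]
width: -0.0002
```

```bash
python3 - <<'E'
from h import *
cv2.imwrite("pics/side5.png",robot.camera("side")[:,:,::-1])
crop("pics/side5.png","pics/side5d.png",180,125,310,235,6)
E
```

```text
(no output)
```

View pics/side5d.png

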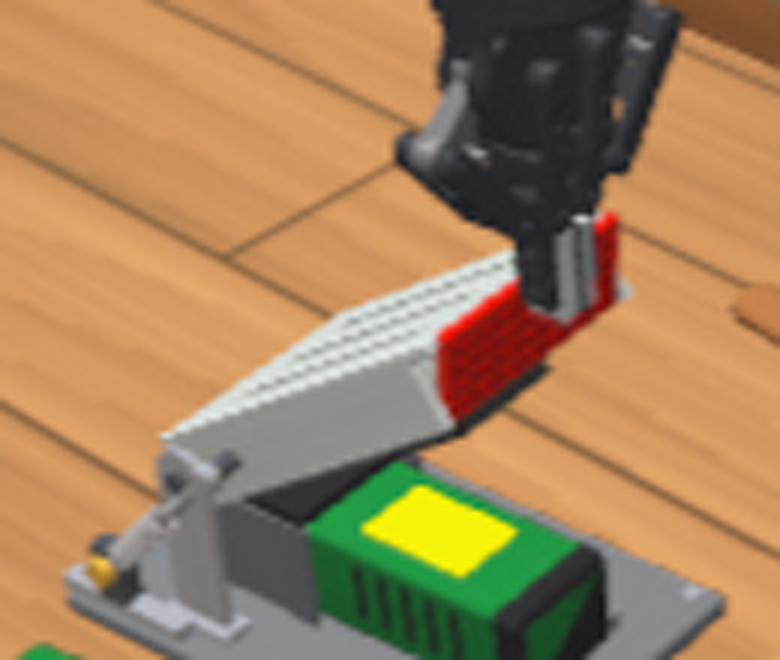

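{"name": "move_arm", "arguments": {
  "motion": [3, 0, -10, 0, 1, 7, 0, -16, 0, 1, 12, 0, -21, 0, 1, 18, 0, -26, 0, 1, 24, 0, -30, 0, 1, 24, 0, -30, 0, 1]
}}

```text
t: 7.1
position: [0.5423, 0.2041, 0.1861]
tcp_rot: [[-0.097, 0.995, 0.002], [0.995, 0.097, -0.0], [-0.001, 0.002, -1.0]]
wrist_force: [0.4, -7.3, 7.7]
width: 0.0002
```

```bash
python3 - <<'E'
from h import *
cv2.imwrite("pics/side6.png",robot.camera("side")[:,:,::-1])
crop("pics/side6.png","pics/side6d.png",180,125,310,235,6)
E
```

```text
(no output)
```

View pics/side6d.png

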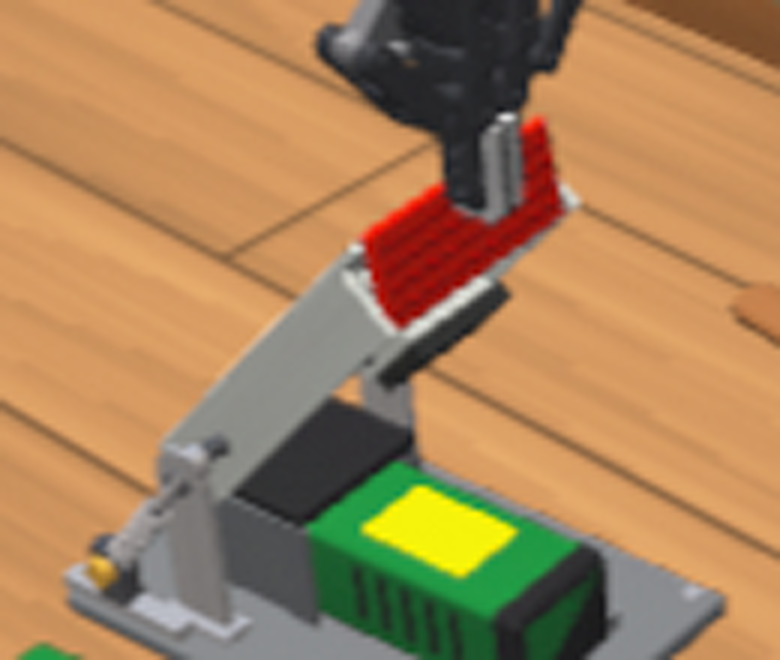

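{"name": "move_arm", "arguments": {
  "motion": [5, 0, -2, 0, 1, 10, 0, -4, 0, 1, 15, 0, -6, 0, 1, 20, 0, -8, 0, 1, 20, 0, -8, 0, 1]
}}

```text
t: 7.65
position: [0.5397, 0.2256, 0.1933]
tcp_rot: [[-0.098, 0.995, 0.001], [0.995, 0.098, 0.001], [0.001, 0.001, -1.0]]
wrist_force: [-0.5, 0.0, 0.2]
width: 0.0002
```

```bash
python3 - <<'E'
from h import *
cv2.imwrite("pics/side7.png",robot.camera("side")[:,:,::-1])
crop("pics/side7.png","pics/side7d.png",180,105,310,215,6)
E
```

```text
(no output)
```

View pics/side7d.png

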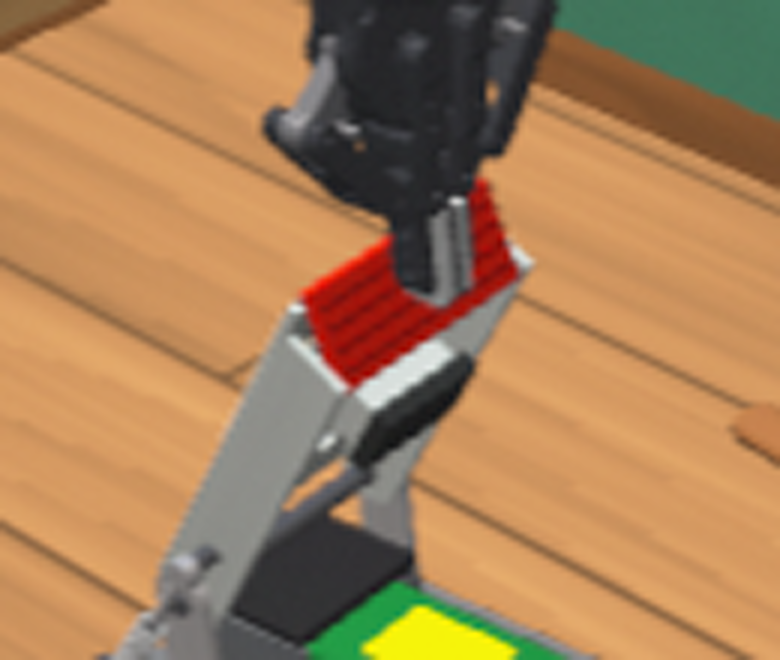

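{"name": "move_arm", "arguments": {
  "motion": [0, 0, 0, 0, 1, 0, 0, 0, 0, 1, 0, 0, 0, 0, 1, 0, 0, 0, 0, 1]
}}

```text
t: 8.1
position: [0.5394, 0.2246, 0.1925]
tcp_rot: [[-0.098, 0.995, -0.0], [0.995, 0.098, 0.0], [0.0, -0.0, -1.0]]
wrist_force: [-0.2, -0.3, -0.4]
width: 0.0
```

```bash
python3 - <<'E'
from h import *
cv2.imwrite("pics/side8.png",robot.camera("side")[:,:,::-1])
crop("pics/side8.png","pics/side8d.png",180,105,310,215,6)
E
```

View pics/side8d.png

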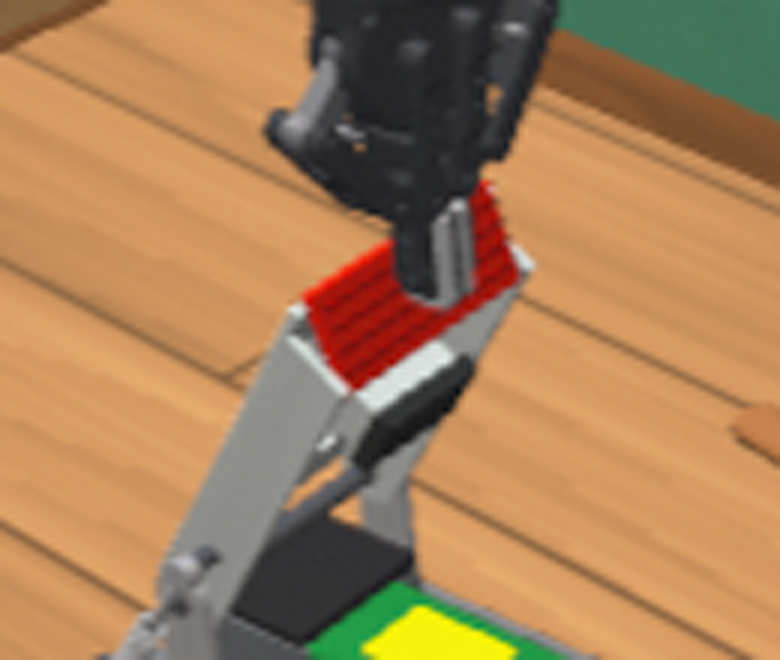

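{"name": "move_arm", "arguments": {
  "motion": [5, 0, -2, 0, 1, 10, 0, -4, 0, 1, 15, 0, -6, 0, 1, 20, 0, -8, 0, 1, 25, 0, -10, 0, 1, 25, 0, -10, 0, 1]
}}

```text
t: 8.75
position: [0.5368, 0.2507, 0.2028]
tcp_rot: [[-0.099, 0.995, 0.0], [0.995, 0.099, 0.001], [0.001, 0.0, -1.0]]
wrist_force: [-0.3, -0.5, 0.4]
width: 0.0004
```

```bash
python3 - <<'E'
from h import *
cv2.imwrite("pics/side9.png",robot.camera("side")[:,:,::-1])
crop("pics/side9.png","pics/side9d.png",180,105,310,215,6)
E
```

```text
(no output)
```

View pics/side9d.png

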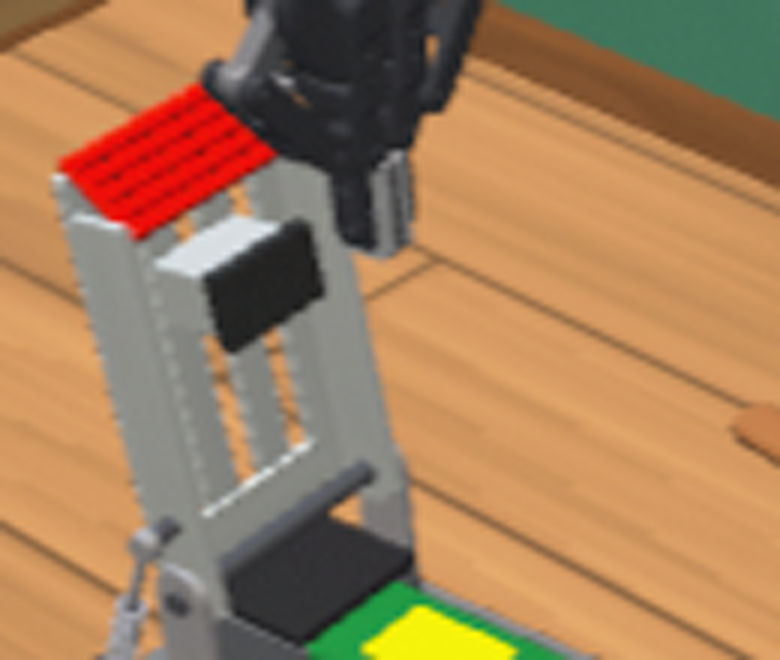

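{"name": "move_arm", "arguments": {
  "motion": [-40, 0, 0, 0, 1, -80, 0, -10, 0, 1, -120, 0, -20, 0, -1, -150, 0, -20, 0, -1, -150, 0, -20, 0, -1, -150, 0, -20, 0, -1]
}}

```text
t: 9.4
position: [0.5517, 0.0995, 0.2226]
tcp_rot: [[-0.096, 0.995, -0.0], [0.995, 0.096, 0.0], [0.0, -0.0, -1.0]]
wrist_force: [-0.0, 0.4, -0.4]
width: 0.0584
```

```bash
python3 - <<'E'
from h import *
for n in("side","top"): cv2.imwrite(f"pics/{n}10.png",robot.camera(n)[:,:,::-1])
crop("pics/top10.png","pics/top10d.png",170,205,310,305,5)
crop("pics/side10.png","pics/side10d.png",180,105,310,265,5)
print(robot.state()["position"])
E
```

```text
[0.55142653 0.10131678 0.22231505]
```

View pics/top10d.png

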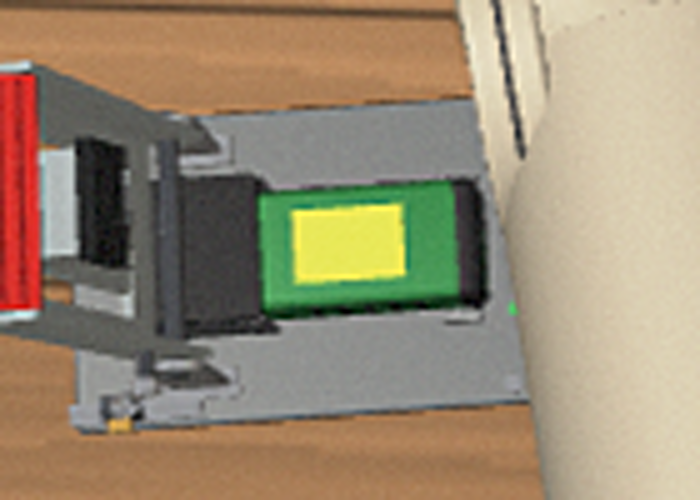

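View pics/side10d.png

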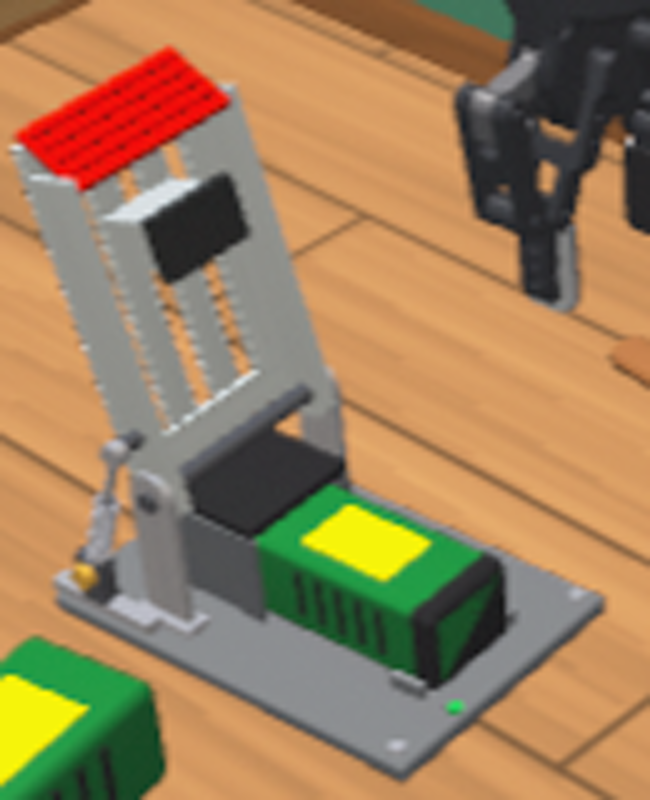

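```bash
python3 - <<'E'
from h import *
np.set_printoptions(precision=4,suppress=True)
xd=np.array([-.097,.9953]); O=np.array([.5367,.2577])
def dock(p): d=p[:2]-O; return np.array([d@xd, d@np.array([-xd[1],xd[0]])])
for n,roi in(("top",(215,235,270,275)),("side",(230,195,290,235))):
    im=cv2.imread(f"pics/{n}10.png"); h=cv2.cvtColor(im,cv2.COLOR_BGR2HSV)
    M=cv2.inRange(h,(25,150,120),(35,255,255)); Z=np.zeros_like(M); x0,y0,x1,y1=roi; Z[y0:y1,x0:x1]=M[y0:y1,x0:x1]
    c=max(cv2.findContours(Z,0,1)[0],key=cv2.contourArea)
    q=cv2.approxPolyDP(c,3,True)[:,0]; 
    ys,xs=np.nonzero(Z); print(n,"yellow",len(xs),q.tolist())
    for u in q: print("  ",onz(n,*u,.054),dock(onz(n,*u,.054)))
    p=onz(n,xs.mean(),ys.mean(),.054); print("  cen",p,dock(p))
    # yellow axis via points on plane
    W=np.array([onz(n,x,y,.054)[:2] for x,y in zip(xs,ys)]); C=np.cov(W.T); w,v=np.linalg.eigh(C); print("  axis",v[:,1],np.sqrt(12*w))
T=lambda x,y,z:onz("top",170+(x+.5)/5-.5,205+(y+.5)/5-.5,z)
S=lambda x,y,z:onz("side",180+(x+.5)/5-.5,105+(y+.5)/5-.5,z)
for nm,p in dict(topfarnear=T(262,310,.054),topfarfar=T(258,190,.054),frfar=T(478,182,.054),frnear=T(484,302,.054)).items(): print(nm,p,dock(p))
for nm,p in dict(S_fr_near_top=S(415,610,.054),S_fr_far=S(500,560,.054),S_bk_near=S(258,543,.054),S_bk_far=S(345,485,.054),S_frnearbottom=S(432,687,.01)).items(): print(nm,p,dock(p))
E
```

```text
top yellow 307 [[249, 246], [229, 247], [229, 260], [250, 259]]
   [0.5565 0.2216 0.054 ] [-0.0378 -0.0162]
   [0.553  0.2678 0.054 ] [ 0.0084 -0.0172]
   [0.5226 0.2662 0.054 ] [0.0098 0.0132]
   [0.5261 0.218  0.054 ] [-0.0385  0.0144]
  cen [0.539  0.2431 0.054 ] [-0.0147 -0.0009]
  axis [-0.0845  0.9964] [0.0332 0.0498]
side yellow 209 [[241, 212], [255, 220], [265, 213], [251, 206]]
   [0.5235 0.267  0.054 ] [0.0105 0.0122]
   [0.5236 0.2209 0.054 ] [-0.0353  0.0166]
   [0.5567 0.2221 0.054 ] [-0.0374 -0.0164]
   [0.5544 0.2661 0.054 ] [ 0.0066 -0.0184]
  cen [0.5388 0.2435 0.054 ] [-0.0144 -0.0007]
  axis [-0.0692  0.9976] [0.0356 0.051 ]
topfarnear [0.5069 0.2815 0.054 ] [0.0266 0.0274]
topfarfar [0.5629 0.2863 0.054 ] [ 0.0259 -0.0289]
frfar [0.5691 0.1846 0.054 ] [-0.0759 -0.0252]
frnear [0.513  0.1797 0.054 ] [-0.0754  0.0312]
S_fr_near_top [0.518  0.1909 0.054 ] [-0.0647  0.0251]
S_fr_far [0.5687 0.1872 0.054 ] [-0.0733 -0.025 ]
S_bk_near [0.5058 0.2808 0.054 ] [0.026  0.0285]
S_bk_far [0.5627 0.2829 0.054 ] [ 0.0225 -0.0284]
S_frnearbottom [0.52   0.1864 0.01  ] [-0.0693  0.0235]
```

```bash
python3 - <<'E'
from h import *
np.set_printoptions(precision=4,suppress=True)
def edge(im,cols,r0,r1,z,ch):
    # strongest transition of saturation along column, subpixel
    h=cv2.cvtColor(im,cv2.COLOR_BGR2HSV).astype(float)[:,:,ch]
    P2=[]
    for c in cols:
        g=np.abs(np.diff(h[r0:r1,c])); w=g*(g>0.4*g.max()); k=(w*np.arange(len(g))).sum()/w.sum()
        P2.append(onz("top",c,r0+k+.5,z)[:2])
    P2=np.array(P2); A=np.polyfit(P2[:,1],P2[:,0],1); r=P2[:,0]-np.polyval(A,P2[:,1]); k=np.abs(r)<2*r.std()+1e-6
    A=np.polyfit(P2[k,1],P2[k,0],1); print(A, "x at y=.2431:",np.polyval(A,.2431),"rms",r[k].std(),k.sum())
im=cv2.imread("pics/top10.png")
print("plate near");edge(im,range(222,270),280,296,.005,1)
print("plate far");edge(im,range(218,262),220,232,.010,1)
print("pack near");edge(im,range(224,260),262,272,.054,1)
print("pack far");edge(im,range(224,260),236,246,.054,1)
im0=cv2.imread("pics/top0.png")
print("clamp near");edge(im0,range(203,275),268,282,.097,2)
print("plate near0");edge(im0,range(222,272),280,296,.010,1)
E
```

```text
plate near
[-0.092   0.4868] x at y=.2431: 0.46444065193193323 rms 0.000484982378302399 46
plate far
[-0.0919  0.6363] x at y=.2431: 0.6139503262487783 rms 0.0005732718294982965 44
pack near
[-0.0968  0.5299] x at y=.2431: 0.506356235610115 rms 0.001002533419948261 35
pack far
[-0.0918  0.5881] x at y=.2431: 0.565773302626887 rms 0.0004988435878011209 36
clamp near
[-0.1069  0.512 ] x at y=.2431: 0.4860204032271432 rms 0.0006818144645230695 68
plate near0
[-0.0927  0.4864] x at y=.2431: 0.46389451627252654 rms 0.00043423470415034126 47
```

{"name": "move_arm", "arguments": {
  "motion": [45, 0, 0, 0, -1, 90, 1, 0, 0, -1, 131, 1, 0, 0, -1, 131, 1, 45, 0, -1, 131, 1, 90, 0, -1, 131, 1, 120, 0, -1, 131, 1, 120, 0, -1]
}}

```text
t: 10.2
position: [0.5366, 0.2307, 0.0981]
tcp_rot: [[-0.1, 0.995, -0.007], [0.995, 0.1, -0.004], [-0.003, -0.007, -1.0]]
wrist_force: [-0.4, 0.2, -0.3]
width: 0.0853
```

```bash
python3 - <<'E'
from h import *
cv2.imwrite("pics/side11.png",robot.camera("side")[:,:,::-1])
crop("pics/side11.png","pics/side11d.png",180,105,310,265,5)
print(robot.state()["position"],robot.state()["width"])
E
```

```text
[0.53833753 0.23122743 0.10117526] 0.0852752629542691
```

View pics/side11d.png

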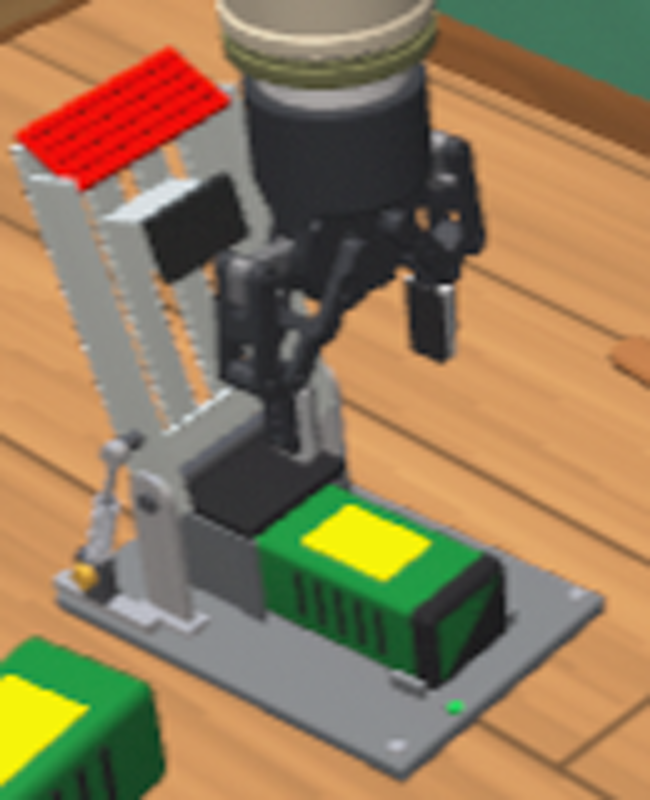

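{"name": "move_arm", "arguments": {
  "motion": [0, 2, 30, 0, -1, 0, 2, 55, 0, -1, 0, 2, 70, 0, -1, 0, 2, 78, 0, -1, 0, 2, 81, 0, -1, 0, 2, 81, 0, -1]
}}

```text
t: 10.85
position: [0.5424, 0.2312, 0.0225]
tcp_rot: [[-0.098, 0.995, 0.001], [0.995, 0.098, 0.001], [0.001, 0.001, -1.0]]
wrist_force: [-0.3, 0.7, -0.2]
width: 0.0853
```

{"name": "move_arm", "arguments": {
  "motion": [0, 0, 0, 0, -1, 0, 0, 0, 0, -0.2],
  "newtons": 20
}}

```text
t: 11.05
position: [0.5424, 0.2312, 0.0226]
tcp_rot: [[-0.098, 0.995, 0.001], [0.995, 0.098, 0.001], [0.001, 0.001, -1.0]]
wrist_force: [-0.4, -0.5, 0.3]
width: 0.0733
```

```bash
python3 - <<'E'
from h import *
cv2.imwrite("pics/side12.png",robot.camera("side")[:,:,::-1])
crop("pics/side12.png","pics/side12d.png",200,150,310,265,6)
print(robot.state()["position"],robot.state()["width"])
E
```

```text
[0.54230637 0.2310658  0.02235364] 0.06594897567048759
```

View pics/side12d.png

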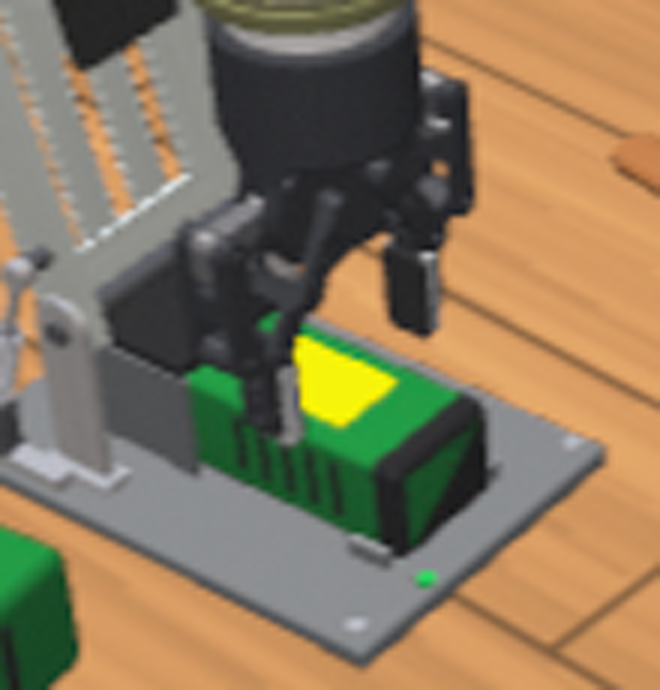

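{"name": "move_arm", "arguments": {
  "motion": [0, -2, 4, 0, -0.2, 0, -2, 6, 0, -0.2, 0, -2, 6, 0, -0.2, 0, -2, 6, 0, 0.1, 0, -2, 6, 0, 0.2]
}}

```text
t: 11.6
position: [0.5412, 0.2314, 0.018]
tcp_rot: [[-0.098, 0.995, 0.003], [0.995, 0.098, 0.002], [0.002, 0.003, -1.0]]
wrist_force: [-4.3, -0.7, 19.2]
width: 0.0554
```

{"name": "move_arm", "arguments": {
  "motion": [0, 0, -1, 0, 0.2, 0, 0, -2, 0, 0.2, 0, 0, -2, 0, 0.2]
}}

```text
t: 11.9
position: [0.5405, 0.231, 0.0181]
tcp_rot: [[-0.098, 0.995, 0.001], [0.995, 0.098, 0.001], [0.001, 0.002, -1.0]]
wrist_force: [1.5, 1.0, 5.3]
width: 0.0553
```

```bash
python3 - <<'E'
from h import *
cv2.imwrite("pics/side13.png",robot.camera("side")[:,:,::-1])
crop("pics/side13.png","pics/side13d.png",200,150,310,265,6)
s=robot.state();print(s["position"],s["width"],s["wrist_force"])
E
```

```text
[0.54049599 0.23099424 0.01808697] 0.05512135901087699 [1.21511488 0.51955031 5.66657084]
```

View pics/side13d.png

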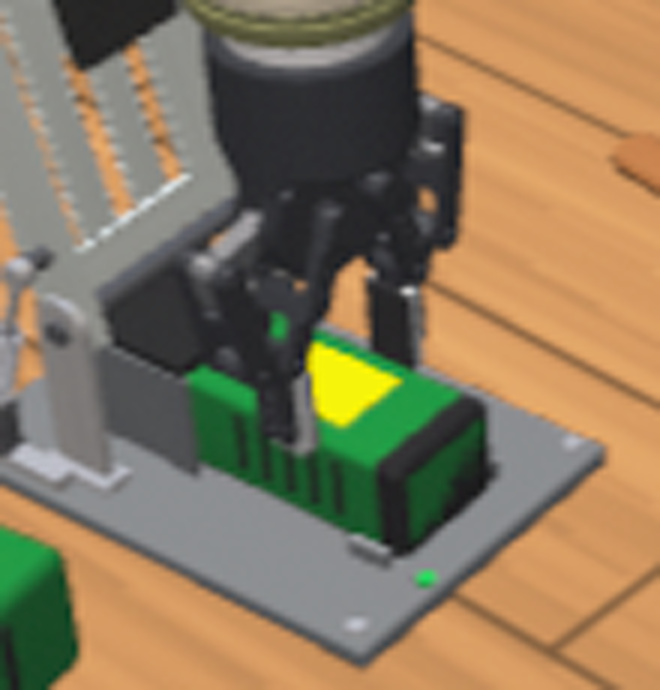

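{"name": "move_arm", "arguments": {
  "motion": [0, 0, -0.6, 0, 0.4, 0, 0, -0.6, 0, 0.4, 0, 0, -0.6, 0, 0.4, 0, 0, -0.6, 0, 0.4],
  "newtons": 50
}}

```text
t: 12.35
position: [0.5401, 0.2309, 0.0183]
tcp_rot: [[-0.098, 0.995, 0.0], [0.995, 0.098, 0.0], [0.0, 0.0, -1.0]]
wrist_force: [2.3, 1.8, 4.7]
width: 0.054
```

Now I'll draw it level along −x in small steps, watching the force.

{"name": "move_arm", "arguments": {
  "motion": [-1, 0, -0.5, 0, 0.4, -2, 0, -0.7, 0, 0.4, -4, 0, -0.7, 0, 0.4, -6, 0, -0.7, 0, 0.4, -6, 0, -0.7, 0, 0.4]
}}

```text
t: 12.85
position: [0.5399, 0.2238, 0.0184]
tcp_rot: [[-0.097, 0.995, -0.001], [0.995, 0.097, -0.001], [-0.001, -0.001, -1.0]]
wrist_force: [-1.3, -0.2, -2.8]
width: 0.0542
```

{"name": "move_arm", "arguments": {
  "motion": [-4, 0, 0, 0, 0.4, -8, 0, 0, 0, 0.4, -12, 0, 0, 0, 0.4, -14, 0, 0, 0, 0.4, -15, 0, 0, 0, 0.4, -15, 0, 0, 0, 0.4]
}}

```text
t: 13.45
position: [0.5419, 0.2094, 0.0188]
tcp_rot: [[-0.097, 0.995, -0.0], [0.995, 0.097, -0.0], [-0.0, -0.0, -1.0]]
wrist_force: [0.6, 0.2, -4.4]
width: 0.0542
```

```bash
python3 - <<'E'
from h import *
cv2.imwrite("pics/side14.png",robot.camera("side")[:,:,::-1])
crop("pics/side14.png","pics/side14d.png",200,150,310,265,6)
s=robot.state();print(s["position"],s["width"],s["wrist_force"])
E
```

```text
[0.54188    0.20964369 0.0188426 ] 0.05366233911514401 [ 0.07654363 -0.1145311  -5.25020566]
```

View pics/side14d.png

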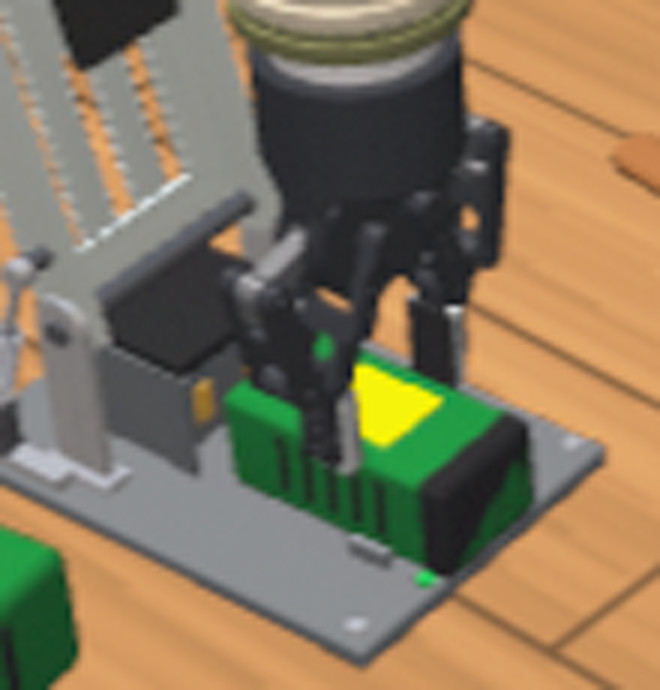

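```bash
python3 - <<'E'
from h import *
np.set_printoptions(precision=4,suppress=True)
T=lambda x,y,z:onz("top",380+(x+.5)/6-.5,215+(y+.5)/6-.5,z)[:2]
S=lambda x,y,z:onz("side",340+(x+.5)/4-.5,262+(y+.5)/4-.5,z)[:2]
for nm,q in dict(T=[T(110,58,.038),T(757,155,.038),T(720,576,.038),T(48,487,.038)],S=[S(268,42,.038),S(700,335,.038),S(462,546,.038),S(35,206,.038)]).items():
    a,b,c,d=q; print(nm,np.array(q)); 
    y=((a-b)+(d-c))/2; x=((a-d)+(b-c))/2; print(" len y",np.linalg.norm(y),"x",np.linalg.norm(x),"cen",sum(q)/4,"xdir",x/np.linalg.norm(x),"ydir",y/np.linalg.norm(y))
    cen=sum(q)/4; yd=y/np.linalg.norm(y); print(" bay",cen-yd*.061)
# divider & wall inner edges: floor corners, z=.004 top view
print("floor",T(720,175,.004),T(690,560,.004))
E
```

```text
T [[ 0.6202 -0.1275]
 [ 0.5873 -0.384 ]
 [ 0.4213 -0.3627]
 [ 0.4498 -0.1025]]
 len y 0.26018861710503305 x 0.16976188756668434 cen [ 0.5197 -0.2442] xdir [ 0.9907 -0.136 ] ydir [0.1179 0.993 ]
 bay [ 0.5125 -0.3048]
S [[ 0.6187 -0.1277]
 [ 0.5858 -0.3838]
 [ 0.4194 -0.3596]
 [ 0.452  -0.1073]]
 len y 0.25626146789047116 x 0.16807541476694718 cen [ 0.519  -0.2446] xdir [ 0.9911 -0.133 ] ydir [0.1277 0.9918]
 bay [ 0.5112 -0.3051]
floor [ 0.5853 -0.381 ] [ 0.4295 -0.3629]
```

{"name": "move_arm", "arguments": {
  "motion": [-10, 0, -2, 0, 0.4, -25, 0, -6, 0, 0.4, -40, 0, -20, 0, 0.4, -50, 0, -50, 0, 0.4, -50, 0, -90, 0, 0.4, -50, 0, -110, 0, 0.4, -50, 0, -110, 0, 0.4]
}}

```text
t: 14.2
position: [0.5493, 0.1589, 0.1332]
tcp_rot: [[-0.096, 0.995, 0.006], [0.995, 0.096, 0.003], [0.002, 0.007, -1.0]]
wrist_force: [0.0, 0.8, -5.0]
width: 0.0539
```

{"name": "move_arm", "arguments": {
  "motion": [-15, -3, 0, 4, 0.4, -45, -8, 0, 11, 0.4, -80, -15, 0, 18, 0.4, -115, -22, 0, 26, 0.4, -150, -28, 0, 34, 0.4, -185, -35, 0, 42, 0.4, -220, -41, 0, 50, 0.4, -255, -48, 0, 58, 0.4, -285, -54, 0, 65, 0.4, -300, -56, 0, 70, 0.4]
}}

```text
t: 15.2
position: [0.5183, -0.1483, 0.1281]
tcp_rot: [[0.906, 0.424, -0.001], [0.424, -0.906, -0.001], [-0.002, 0.0, -1.0]]
wrist_force: [0.7, 0.6, -5.7]
width: 0.054
```

{"name": "move_arm", "arguments": {
  "motion": [-16, 27, 0, 7, 0.4, -32, 54, 0, 14, 0.4, -48, 82, 0, 21, 0.4, -64, 110, 0, 28, 0.4, -78, 135, 0, 32.4, 0.4, -78, 135, 0, 32.4, 0.4, -78, 135, 0, 32.4, 0.4]
}}

```text
t: 15.9
position: [0.507, -0.3003, 0.1279]
tcp_rot: [[0.993, -0.12, -0.002], [-0.12, -0.993, 0.0], [-0.002, -0.0, -1.0]]
wrist_force: [0.4, 0.6, -5.2]
width: 0.0539
```

```bash
python3 - <<'E'
from h import *
for n in("side","top"): cv2.imwrite(f"pics/{n}15.png",robot.camera(n)[:,:,::-1])
crop("pics/side15.png","pics/side15d.png",340,200,540,420,3)
s=robot.state();print(s["position"],s["tcp_rot"],s["width"],s["wrist_force"])
E
```

```text
[ 0.50812825 -0.29856224  0.12815784] [[ 9.93136999e-01 -1.16953867e-01 -8.32972706e-04]
 [-1.16952840e-01 -9.93136757e-01  1.18982440e-03]
 [-9.66410376e-04 -1.08424011e-03 -9.99998945e-01]] 0.05418457725883059 [ 0.37812619  0.07374748 -6.16889018]
```

View pics/side15d.png

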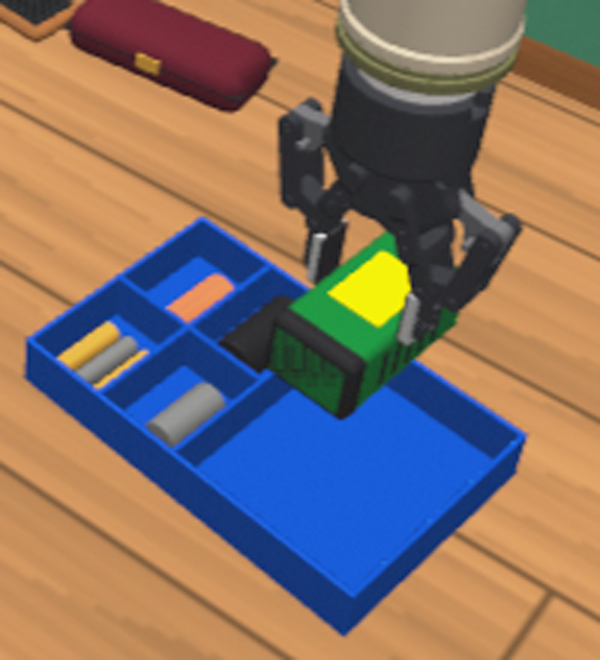

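View pics/top15.png

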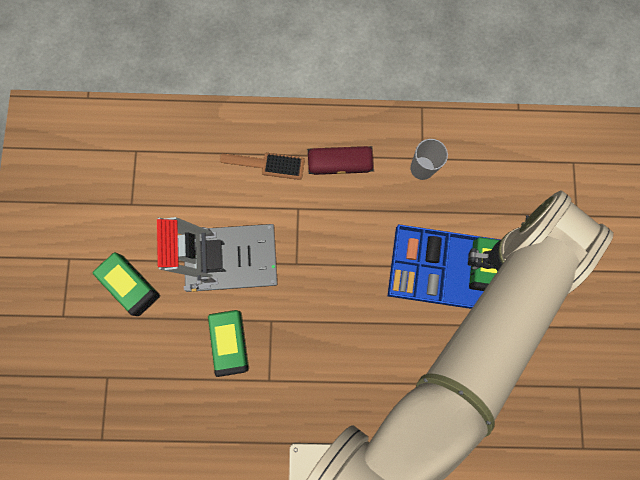

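{"name": "move_arm", "arguments": {
  "motion": [-2, 6, 30, 0.6, 0.4, -2, 6, 60, 0.6, 0.4, -2, 6, 80, 0.6, 0.4, -2, 6, 93, 0.6, 0.4, -2, 6, 101, 0.6, 0.4, -2, 6, 106, 0.6, 0.4, -2, 6, 108, 0.6, 0.4, -2, 6, 110, 0.6, 0.4, -2, 6, 110, 0.6, 0.4]
}}

```text
t: 16.9
position: [0.506, -0.3053, 0.0192]
tcp_rot: [[0.992, -0.129, 0.001], [-0.129, -0.992, -0.0], [0.001, -0.0, -1.0]]
wrist_force: [-0.6, -0.2, -4.8]
width: 0.0538
```

{"name": "move_arm", "arguments": {
  "motion": [0, 0, 1, 0, 0.4, 0, 0, 2, 0, 0.4, 0, 0, 3, 0, 0.4, 0, 0, 4, 0, 0.4, 0, 0, 5, 0, 0.4, 0, 0, 5, 0, 0.4]
}}

```text
t: 17.5
position: [0.5056, -0.3052, 0.0137]
tcp_rot: [[0.992, -0.129, -0.0], [-0.129, -0.992, 0.0], [-0.0, -0.0, -1.0]]
wrist_force: [-0.5, 0.3, -5.2]
width: 0.0541
```

{"name": "move_arm", "arguments": {
  "motion": [0, 0, 0.5, 0, 0.4, 0, 0, 1, 0, 0.4, 0, 0, 1.5, 0, 0.4, 0, 0, 1.5, 0, 0.4]
}}

```text
t: 17.9
position: [0.5058, -0.3053, 0.0125]
tcp_rot: [[0.992, -0.129, 0.0], [-0.129, -0.992, 0.0], [0.0, -0.0, -1.0]]
wrist_force: [-0.6, 0.0, -3.7]
width: 0.0536
```

{"name": "move_arm", "arguments": {
  "motion": [0, 0, 0.4, 0, 0.4, 0, 0, 0.8, 0, 0.4, 0, 0, 0.8, 0, 0.4]
}}

```text
t: 18.2
position: [0.5058, -0.3053, 0.0124]
tcp_rot: [[0.992, -0.129, 0.0], [-0.129, -0.992, 0.001], [0.0, -0.001, -1.0]]
wrist_force: [-5.1, 4.0, 8.1]
width: 0.0538
```

{"name": "move_arm", "arguments": {
  "motion": [0, 0, -0.5, 0, 0.4, 0, 0, -0.5, 0, 0.2, 0, 0, -0.5, 0, -0.2, 0, 0, -0.5, 0, -0.65, 0, 0, -0.5, 0, -0.65, 0, 0, -0.5, 0, -0.65, 0, 0, -0.5, 0, -0.65],
  "newtons": 20
}}

```text
t: 18.9
position: [0.5059, -0.3053, 0.0121]
tcp_rot: [[0.992, -0.129, 0.0], [-0.129, -0.992, -0.0], [0.0, 0.0, -1.0]]
wrist_force: [-0.4, 0.1, -0.0]
width: 0.0703
```

{"name": "move_arm", "arguments": {
  "motion": [0, 0, -5, 0, -0.65, 0, 0, -15, 0, -0.65, 0, 0, -40, 0, -0.65, 0, 0, -80, 0, -0.65, 0, 0, -120, 0, -0.65, -40, 0, -150, 0, -0.65, -80, 0, -170, 0, -0.65, -80, 0, -170, 0, -0.65]
}}

```text
t: 19.7
position: [0.4234, -0.2971, 0.1861]
tcp_rot: [[0.991, -0.134, 0.008], [-0.134, -0.991, 0.002], [0.007, -0.003, -1.0]]
wrist_force: [0.6, -0.0, -0.6]
width: 0.0708
```

{"name": "move_arm", "arguments": {
  "motion": [0, -50, 0, 0, -0.65, 0, -100, 0, 0, -0.65, 0, -150, 0, 0, -0.65, 0, -190, 0, 0, -0.65, 0, -190, 0, 0, -0.65]
}}

```text
t: 20.2
position: [0.4516, -0.1009, 0.1826]
tcp_rot: [[0.993, -0.121, 0.001], [-0.121, -0.993, 0.002], [0.0, -0.002, -1.0]]
wrist_force: [0.2, 0.1, 0.7]
width: 0.0705
```

```bash
python3 - <<'E'
from h import *
for n in("side","top"): cv2.imwrite(f"pics/{n}16.png",robot.camera(n)[:,:,::-1])
crop("pics/side16.png","pics/side16d.png",340,240,540,420,3)
s=robot.state();print(s["t"],s["position"],s["wrist_force"])
E
```

```text
20.3 [ 0.45102512 -0.10612144  0.18255018] [ 0.52858094 -1.11848059 -0.15320211]
```

View pics/side16.png

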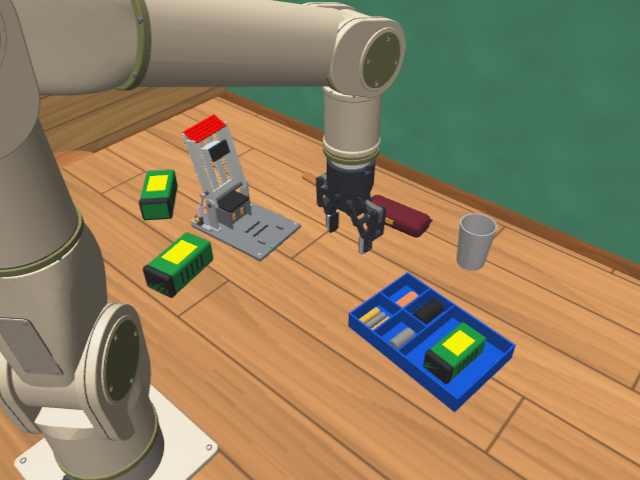

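View pics/top16.png

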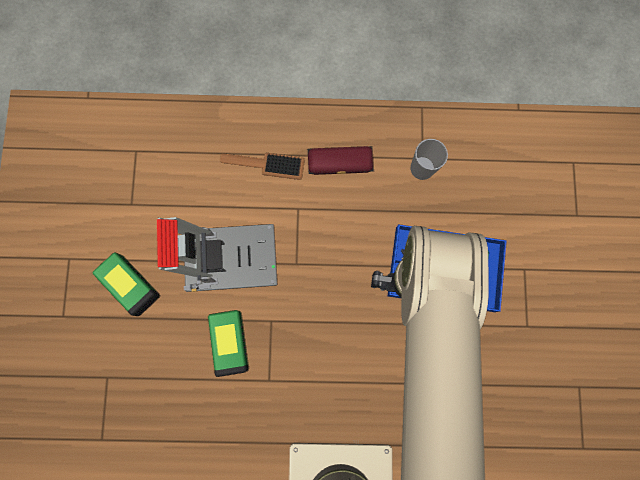

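View pics/side16d.png

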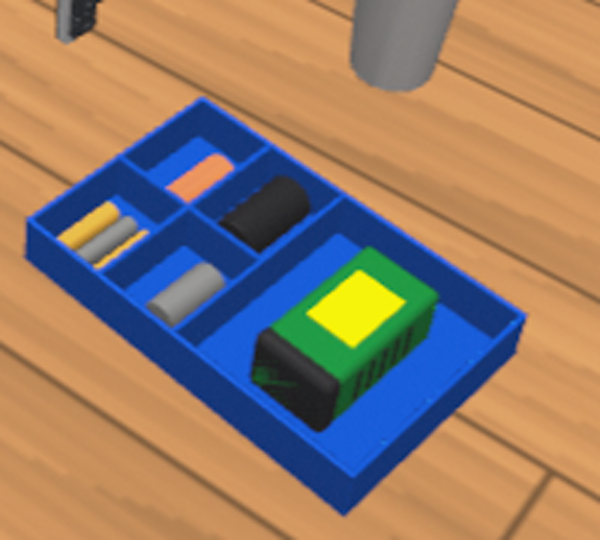

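The pack lies flat, yellow patch up, in the wide compartment at about (455,350) in the side view. The clamp is standing open with its lip at (205,128). The brush, case and tumbler are at the same pixels as before, and the gripper is clear of everything. I'm handing in.

```bash
python3 - <<'E'
from plant import robot
print(robot.hand_in())
E
```

```text
the job is handed in; nothing more can be done
None
```

The job is done and handed in at about 20 s, well inside the 69 s limit; the hand-in reports no verdict.

- **Clamp:** The moves can't tilt the tool, so I couldn't lay a finger along the lip at 40°. I pressed the closed, upright fingers on the lip from the front and raised them along its arc, pushing with no more than about 26 N at any reading. It went past dead centre, swung to its stop and was still standing open in the last pictures.
- **Pack:** I gripped the dock's pack across its width. Closing the fingers pressed it down with up to about 19 N, eased to about 5 N before drawing. I drew it about 22 mm level with no sign of prying; the sideways readings along the way stayed under 2 N. I lifted it only once it was clear of the hood and lowered it until it touched the floor at about 8 N.
- **Last checks:** The pack sits flat with its yellow patch up in the wide compartment. The tumbler, spectacles case and hairbrush look unmoved in both views, and the gripper is clear with the wrist force near zero.
- **Disagreements:** I first took the pack's centre to be at the dock origin. The pictures put it about 19 mm further towards the front, which fits the free side range you gave, so I gripped it from that measurement. In the last top view the arm hides the pack, so its resting place is confirmed by the side camera only.

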